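Two-button release of a turbo cartridge lock

ROBOT

A 6-joint arm with a two-finger parallel gripper is mounted at the origin on the work surface. World frame = base frame: x ahead of the robot, y to its left, z up, the work surface at z = 0. Lengths are in m, angles in rad, forces in N, time in s.
With the tool pointing down it reaches from about 0.25 to 0.775 m from the base axis. Payload 4 kg.
Tool frame: the origin (TCP) lies midway between the tips of the shut fingers; the grasp point (between the pads) lies 19 mm behind it; z points along the fingers, y is the direction in which the jaws open and shut (so a half turn about z gives the same grasp; the last joint's range is limited). The gripper opens to 94 mm and grips with 3 to 60 N. Pads are 16 mm wide; open, the fingers measure 119 mm over their backs; the gripper's body (75 mm by 177 mm) begins 78 mm behind the grasp point.
Start: joints at [1.035, 0.087, 1.371, -0, 1.684, -0.103], TCP at [0.231, 0.499, 0.206] pointing down, gripper open.
Joint ranges: [-3.1, 3.1], [-0.76, 2.03], [0.27, 2.55], [-1.08, 4.22], [0.17, 2.65], [-2.57, 2.57]. Speed limits (rad/s): [2.79, 2.79, 3.14, 3.14, 3.14, 3.14].

INTERFACE

Orientations are given as a rotation vector (axis times angle).
In Python, from plant import bot gives the robot as it stands.
- The arm moves only by the tool arm_command, never from a script. Its arguments are lists of equal length, an entry for each row: "xyz": the shift along the tool's x, y, z in mm, a list of three; "dr": the turn, a rotation vector about the tool's x, y, z in degrees, a list of three. In form: {"xyz": [[dx, dy, dz], ...], "dr": [[rx, ry, rz], ...]}. A call has 1 to 10 rows; each row shifts and turns the commanded pose from where the row before left it, along the tool's axes as they then stand; what a row does not reach is not made up. A row lasts 1/12 s, in which the tool goes at most 41.7 mm and 7.16 degrees, less where a joint would pass 70% of its speed; a pose out of reach is approached as far as the arm can. A call is refused whole if a number of a shift passes 41.7 or a number of a turn 7.16, either way. A call with a gripper value outside its range is refused whole. "claw" is the finger opening in mm, from 0 to 94, set as the call begins (left out, the last holds). The fingers move at their own pace and stop on an object; "force" is the grip in N (left out, the last holds). Time passes only in rows, so rows that do not move let the fingers close. It gives the time, the measured TCP pose, the force and the opening at its end, in the units of the state.
- bot.sense(): the state, without advancing time (a new reading comes with each control period).
- bot.get_image(name): name is "side" or "top"; returns a dict with "frame" (400x640x3 uint8, red, green, blue), "z_map" (400x640 float32, m along the optical axis (not along the pixel's ray), 0 where there is no reading), "fov_y" (degrees; the focal length in pixels is half the picture's height over the tangent of half this angle, whatever the lens; pixels are square), "cx", "cy" (the principal point, pixels), "distortion" ([k1, k2, p1, p2, k3] as OpenCV has them; the pictures are not rectified), "cam_to_world" (4x4, takes a point from camera to world coordinates). Camera axes: x right, y up, looking along -z (the intrinsics and any distortion apply to the point x, -y, -z); pixel columns grow to the right and rows downward; lengths in m; the calibration is good to about 2 mm. A picture is of the moment at which its call begins.
- bot.finish_job(): hands the job in, once; it reports no verdict.
Trained networks look in a picture, given as the dict that the camera call returned (one of the last four; its "shot" number tells which), for a name from the list of things; names that differ only in an ending like _2 or _b are one class to them, and where a whole thing is asked for, a point or a joint stands for the part that bears it (a point fixed in the world has none). Each returns a list of dicts, best first, with "conf" (0 to 1); they miss things now and then, are a little off and sometimes report something else, mostly with a low value. They report only what shows in the picture. A call takes as long as a camera call. They do not tell look-alikes from the thing itself.
- bot.recognise(name, picture): "position" ([x, y, z] in m, in world coordinates, good to about 4 mm: the middle of the surface that is visible of it).
- bot.landmark_of(name, picture): "position" ([x, y, z] in m, in world coordinates, good to about 4 mm: a listed point, or the origin of a listed thing).
The state is a dict: "t": time; "q": joint angles; "qvel": joint speeds; "joint_torque": joint torques, N m; "position": TCP position; "tcp_rot": TCP orientation; "force": force on the tool from outside, world axes, zero at the start; "torque": the same for the moment, N m; "grip_width": finger opening in m.
Only numpy, scipy, OpenCV 4.12 (cv2) and the standard library are available. Lean on these libraries where they do the work, as an engineer would, in place of code of your own. Each camera call takes 0.05 s, during which the arm holds its last target.

TASK

Unlock the turbocharger cartridge: press both green buttons of the control box straight down together, one fingertip on each, and keep both fully down until the yellow bolt of the fixture has drawn all the way back into its blue guide; then let go of the buttons and move clear. Never press one green button down without the other, do not let go early, do not press the red stop button or push the bolt by hand, and leave the cartridge and everything else on the bench where it is.

Things in the scene. Friction and masses are not known exactly. Their poses are not given: they have to be found in the camera images.
- control_box: Fixed grey control box, 110 (x) x 210 (y) x 52 mm high; origin at the centre of its underside, z up, its x and y along those sides. On its top, in one row along its y: green button (y = -65 mm), green button (y = -5 mm), red stop button (y = +66 mm), all at x = 0. The green pair sits on a bare metal panel, the red one on a yellow panel.
- pair_mid (a point): Point of the control box midway between the two green buttons, level with their unpressed tops (76 mm above the bench). Its y axis is the line through the two button centres, which lie 30 mm either side of it; z is up.
- green_left_top (a point): Centre of the top of the green button nearer the red one (cap 28 mm across, 60 mm from the other green one's centre; black collar 44 mm across, whose rim is 12 mm below the unpressed cap top). Moves down with the cap.
- green_right_top (a point): Centre of the top of the other green button, the one at the end of the box; same make.
- green_left (a joint): Travel of that green button, m: 0 up, 0.008 fully down; springs back. Fully down takes about 4 N on each of the two, 8 N on both together; beyond that is a hard stop, the cap top then 4 mm above its collar.
- green_right (a joint): Travel of the other green button, the same.
- red_stop (a joint): Travel of the red stop button, m: 0 up, 0.008 down. Same size as the green ones, its centre 71 mm from the nearer green one. Not to be pressed.
- fixture: Fixed lock fixture standing beyond the control box: dark steel plate 150 (x) x 250 (y) x 15 mm with a blue bolt guide 60 x 60 mm, 63 mm high, centred at y = +65 mm; origin at the centre of its underside.
- bolt (a joint): How far the bolt has drawn back along the fixture's +y, m: 0 fully out over the cartridge flange, 0.040 fully back (its nose flush with the guide's face). Starts at 0 to 0.001, locked. While both green buttons are down (5 mm or more) it is driven back by itself, slowly, at about 15 mm/s, so it takes about 2.5 s; it stops when either is let go, and once fully back it stays back.
- bolt_nose (a point): Centre of the front end of the yellow sliding bolt, a bar 24 x 130 x 18 mm along the fixture's y, 31 to 49 mm above the bench, not to be touched by the robot. The nose is over the cartridge flange when locked; 40 mm out of the guide at joint value 0, flush with it at 0.040.
- cartridge_mid (a point): Middle of the loose turbo cartridge (flange 90 mm across, 108 mm high, steel with copper turbine wheel) that stands upright on the fixture plate; 50 mm above its foot. To be left standing.
- impeller: Loose aluminium compressor wheel, 64 mm across, 36 mm high, beside the control box; origin under its centre.
- oil_bottle: Loose white bottle, 44 mm across, 110 mm high, beside the control box, at its red end; origin under its centre.
- volute: Loose aluminium compressor housing, 150 mm across, 85 mm high; origin under its centre.
- band_clamp: Loose steel ring, 90 mm across, 14 mm high; origin under its centre.
- spanner: Loose steel spanner, 180 mm long, lying on the bench.
- screwdriver: Loose orange screwdriver, 200 mm long, lying on the bench.
- parts_bin: Loose blue open bin, 160 x 120 x 70 mm; origin under its centre.
Not all that is in view belongs to the job. What is shaped like the part that bears cartridge_mid but pink or purple is not meant.

How it is judged:
On the way, in this order (a step that is already met when the one before it is completed fails the run):
1. both green buttons are down together, pressed by the fingers (value of joint each of green_left, green_right above 0.005 m and contact force between the fingers and control_box above 2 N and value of joint bolt below 0.03 m), for 0.1 s.
2. the bolt is all the way back with both green buttons still down (value of joint each of green_left, green_right above 0.004 m and value of joint bolt above 0.038 m), for 0.1 s.
At the end, for the whole second after the job is handed in: The bolt is back by at least 37 of its 40 mm, all three buttons are up again (within 1 mm), the cartridge stands upright within 10 mm of where it was, and nothing else loose has moved by 20 mm (value of joint bolt above 0.037 m and value of joint each of green_left, green_right, red_stop below 0.001 m and distance of cartridge_mid from where it was at the start of the episode below 0.01 m and angle between cartridge_mid's own z axis and vertical below 0.1 rad and distance of each of impeller, oil_bottle, volute, band_clamp, spanner, screwdriver, parts_bin from where it was at the start of the episode below 0.02 m); the robot touches nothing.
It fails at once if one green button pressed down (over 6 mm) while the other is still up (under 1 mm) ((value of joint green_left above 0.006 m and value of joint green_right below 0.001 m) or (value of joint green_right above 0.006 m and value of joint green_left below 0.001 m)).
It fails at once if a green button let go (under 1.5 mm) with the bolt only part of the way back (6 to 34 mm) (value of joint bolt between 0.006 and 0.034 m and value of joint any of green_left, green_right below 0.0015 m).
It fails at once if the red stop button pressed by more than 3 mm (value of joint red_stop above 0.003 m).
It fails at once if the bolt pushed by the robot (contact force between any of the fingers, the arm and bolt_c0 above 0.5 N).
It fails at once if a loose thing lifted, carried or moved by 25 mm (cartridge 15 mm), or the cartridge tipped (distance of cartridge_mid from where it was at the start of the episode above 0.015 m or angle between cartridge_mid's own z axis and vertical above 0.2 rad or distance of any of impeller, oil_bottle, volute, band_clamp, spanner, screwdriver, parts_bin from where it was at the start of the episode above 0.025 m).
It also fails if it takes over 32 s, if anything falls off the work surface, if the arm or the gripper's body presses on something with over 40 N, if the wrist force passes 120 N, or if a joint passes its speed limit or range.

## Working session

There is one attempt and no reset: what is moved stays moved. The work goes in short steps, Python scripts to look and compute and a tool call to move; the robot and the scene stay as the last step left them, time stands still between calls to the robot, and variables do not carry over. Pictures are saved under pics/ and viewed, and the job is handed in when it is done.

Besides the shell and the picture viewer there is one more tool, called after "Emit:" by a JSON object that holds its "fn" and its "kwargs". arm_command: Moves the arm, as the interface text tells. Its arguments: {"type":"object","properties":{"xyz":{"type":"array"},"dr":{"type":"array"},"claw":{"type":"number"},"force":{"type":"number"}},"required":["xyz","dr"]}

```bash
mkdir -p pics; cat > h.py <<'E'
import numpy as np, cv2
from plant import bot
from scipy.spatial.transform import Rotation as R
def K(d):
    h=d["frame"].shape[0]; f=h/2/np.tan(np.radians(d["fov_y"])/2)
    return np.array([[f,0,d["cx"]],[0,f,d["cy"]],[0,0,1]])
def cloud(d):
    h,w=d["z_map"].shape
    u,v=np.meshgrid(np.arange(w),np.arange(h))
    p=cv2.undistortPoints(np.stack([u,v],-1).reshape(-1,1,2).astype(np.float64),K(d),np.array(d["distortion"],float)).reshape(h,w,2)
    z=d["z_map"]; P=np.stack([p[...,0]*z,-p[...,1]*z,-z],-1)
    T=np.array(d["cam_to_world"]); return P@T[:3,:3].T+T[:3,3]
E
python3 - <<'E'
from h import *
s=bot.sense(); print({k:np.round(s[k],3).tolist() for k in s})
for n in("top","side"):
    d=bot.get_image(n); cv2.imwrite(f"pics/{n}0.png",d["frame"][...,::-1]); np.savez(f"{n}0.npz",P=cloud(d),f=d["frame"])
    for q in("pair_mid","green_left_top","green_right_top","control_box","red_stop","bolt_nose"):
        print(n,q,[(np.round(x["position"],3).tolist(),round(x["conf"],2)) for x in bot.landmark_of(q,d)[:2]])
E
```

```text
{'t': 0.0, 'q': [1.035, 0.088, 1.372, -0.0, 1.684, -0.103], 'qvel': [0.0, 0.001, -0.002, -0.0, -0.001, 0.001], 'joint_torque': [-0.001, -34.018, -30.243, 0.072, 0.033, -0.0], 'position': [0.23, 0.499, 0.204], 'tcp_rot': [-0.674, -3.068, 0.003], 'force': [-0.475, 0.266, 0.026], 'torque': [-0.069, -0.001, -0.012], 'grip_width': 0.094}
top pair_mid [([0.481, -0.109, 0.077], 0.92)]
top green_left_top [([0.494, -0.082, 0.073], 0.45), ([0.387, 0.54, 0.002], 0.2)]
top green_right_top [([0.492, -0.08, -0.001], 0.54), ([0.44, -0.238, 0.0], 0.53)]
top control_box [([0.494, -0.08, -0.003], 0.64), ([0.759, 0.042, 0.003], 0.61)]Traceback (most recent call last):
  File "<stdin>", line 6, in <module>
ValueError: it knows: band_clamp, bolt_nose, cartridge_mid, control_box, fixture, green_left_top, green_right_top, impeller, oil_bottle, pair_mid, parts_bin, screwdriver, spanner, volute
```

```bash
python3 - <<'E'
from h import *
for n in("top","side"):
    d=bot.get_image(n); cv2.imwrite(f"pics/{n}1.png",d["frame"][...,::-1]); np.savez(f"{n}0.npz",P=cloud(d),f=d["frame"])
    for q in("pair_mid","bolt_nose","cartridge_mid","fixture"):
        print(n,q,[(np.round(x["position"],3).tolist(),round(x["conf"],2)) for x in bot.landmark_of(q,d)[:2]])
E
```

```text
top pair_mid [([0.483, -0.11, 0.078], 0.56)]
top bolt_nose [([0.763, 0.047, 0.003], 0.45), ([0.766, 0.041, 0.039], 0.43)]
top cartridge_mid [([0.712, 0.278, 0.048], 0.92), ([0.768, 0.021, 0.066], 0.73)]
top fixture [([0.763, 0.049, 0.0], 0.98)]
side pair_mid [([0.469, -0.142, 0.078], 0.68), ([0.485, -0.111, 0.074], 0.63)]
side bolt_nose [([0.77, 0.039, 0.037], 0.52)]
side cartridge_mid [([0.765, 0.016, 0.063], 0.98), ([0.707, 0.281, 0.049], 0.88)]
side fixture [([0.766, 0.048, -0.002], 0.94)]
```

View pics/top1.png

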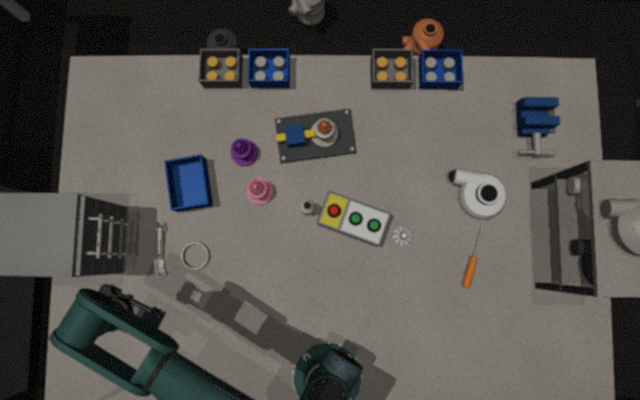

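View pics/side1.png

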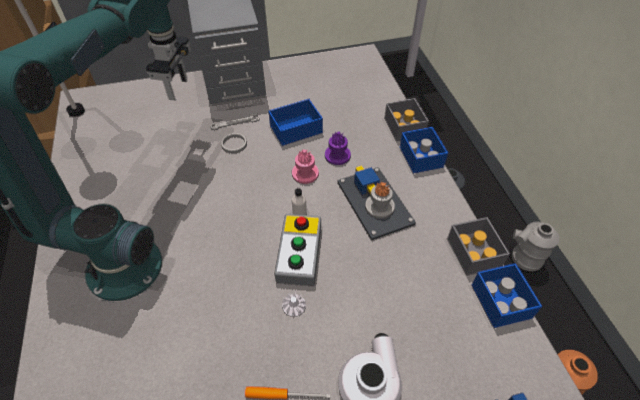

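The top view shows the red button at about (334,210), the greens at (356,218) and (374,226), the bottle at (308,207) and the impeller at (402,236). The yellow bolt lies beyond, near (309,133). Next I'll segment the buttons in both views.

```bash
python3 - <<'E'
from h import *
for n in("top","side"):
    z=np.load(f"{n}0.npz"); P=z["P"]; f=z["f"]; hsv=cv2.cvtColor(f,cv2.COLOR_RGB2HSV)
    for nm,m in(("green",(hsv[...,0]>45)&(hsv[...,0]<75)&(hsv[...,1]>120)&(hsv[...,2]>60)),("red",((hsv[...,0]<6)|(hsv[...,0]>174))&(hsv[...,1]>190)&(hsv[...,2]>90))):
        c,l,st,ce=cv2.connectedComponentsWithStats(m.astype(np.uint8))
        for i in range(1,c):
            if st[i,4]<25: continue
            q=P[l==i]; top=q[np.abs(q[:,2]-0.076)<.005]
            print(n,nm,st[i,4],ce[i].round(1),"med",np.median(q,0).round(4), "top",len(top), top.mean(0).round(4) if len(top) else "", ((top.max(0)+top.min(0))/2).round(4) if len(top) else "",np.percentile(q[:,2],[5,95]).round(3))
    # box top plane minrect
    P2=P.reshape(-1,3); s=P2[(abs(P2[:,2]-.052)<.006)&(abs(P2[:,0]-.49)<.11)&(abs(P2[:,1]+.085)<.14)]
    print("box",len(s),cv2.minAreaRect((s[:,:2]*1000).astype(np.float32)))
E
```

```text
top green 72 [355.3 217.9] med [ 0.4911 -0.0814  0.0745] top 52 [ 0.4919 -0.0819  0.0754] [ 0.4908 -0.0814  0.0761] [0.065 0.082]
top green 71 [373.7 224.7] med [ 0.4702 -0.1388  0.0754] top 61 [ 0.4713 -0.1381  0.0753] [ 0.4716 -0.1391  0.0758] [0.068 0.081]
top red 62 [333.9 209.8] med [ 0.5144 -0.0169  0.0752] top 50 [ 0.5152 -0.0156  0.076 ] [ 0.5149 -0.0155  0.0762] [0.067 0.081]
box 1742 ((497.6958312988281, -65.94754028320312), (233.9646759033203, 110.1152114868164), 70.2569580078125)
side green 71 [297.9 241.1] med [ 0.49   -0.0867  0.0763] top 61 [ 0.4901 -0.0847  0.0764] [ 0.4899 -0.0836  0.0758] [0.069 0.081]
side green 76 [295.3 259.1] med [ 0.4701 -0.1419  0.0774] top 66 [ 0.4701 -0.1407  0.077 ] [ 0.4702 -0.1398  0.076 ] [0.069 0.081]
side red 57 [301.1 220.7] med [ 0.5147 -0.02    0.0765] top 46 [ 0.5147 -0.018   0.0761] [ 0.5147 -0.0172  0.0758] [0.071 0.081]
box 1753 ((497.77484130859375, -61.22552490234375), (247.11509704589844, 110.0705795288086), 70.39363861083984)
```

The two views agree. Green centres are about (0.491,-0.083) and (0.4705,-0.1395), 60 mm apart, at height 76 mm. That puts pair_mid at about (0.481,-0.111) with the axis at 70°, which matches the box rectangle at 70.3°. With 12.5 mm fingers, the opening for 60 mm between finger centres is 47.5 mm.

```bash
cat > go.py <<'E'
from h import *
import sys
def delta(p,ang=70.25):
    s=bot.sense(); M=R.from_rotvec(s["tcp_rot"]).as_matrix()
    y=np.array([np.cos(np.radians(ang)),np.sin(np.radians(ang)),0]); 
    if y@M[:,1]<0:y=-y
    z=np.array([0,0,-1.]); G=np.stack([np.cross(y,z),y,z],1)
    print("t",s["t"],"pos",np.round(s["position"],4),"F",np.round(s["force"],2),"w",round(s["grip_width"],4))
    print("shift mm (tool)",(M.T@(np.array(p)-s["position"])*1000).round(1),"turn deg",np.degrees(R.from_matrix(M.T@G).as_rotvec()).round(2), "shift in goal axes",(G.T@(np.array(p)-s["position"])*1000).round(1))
if __name__=="__main__": delta([float(a) for a in sys.argv[1:4]])
E
python3 go.py .481 -.111 .2; python3 go.py .481 -.111 .12
```

```text
t 0.75 pos [0.2307 0.4993 0.2055] F [0.04 0.07 1.28] w 0.094
shift mm (tool) [-483.2 -449.1    5.4] turn deg [ 0.01 -0.   -5.04] shift in goal axes [-441.8 -489.8    5.5]
t 0.75 pos [0.2307 0.4993 0.2055] F [0.04 0.07 1.28] w 0.094
shift mm (tool) [-483.2 -449.1   85.4] turn deg [ 0.01 -0.   -5.04] shift in goal axes [-441.8 -489.8   85.5]
```

Emit:
{"fn": "arm_command", "kwargs": {"xyz": [[0, 0, 0], [-22, -24, 0], [-22, -24, 0], [-22, -24, 0], [-22, -24, 0], [-22, -24, 0], [-22, -24, 0], [-22, -24, 0], [-22, -24, 0], [-22, -24, 0]], "dr": [[0, 0, -5], [0, 0, 0], [0, 0, 0], [0, 0, 0], [0, 0, 0], [0, 0, 0], [0, 0, 0], [0, 0, 0], [0, 0, 0], [0, 0, 0]], "claw": 47.5}}

```text
t: 1.58
position: [0.3441, 0.2276, 0.2057]
tcp_rot: [0.539, 3.094, 0.001]
force: [1.0, 1.2, 0.1]
grip_width: 0.0478
```

Emit:
{"fn": "arm_command", "kwargs": {"xyz": [[-22, -24, 0], [-22, -24, 0], [-22, -24, 0], [-22, -24, 0], [-22, -24, 0], [-22, -24, 0], [-22, -24, 0], [-22, -24, 0], [-22, -24, 0], [0, 0, 0]], "dr": [[0, 0, 0], [0, 0, 0], [0, 0, 0], [0, 0, 0], [0, 0, 0], [0, 0, 0], [0, 0, 0], [0, 0, 0], [0, 0, 0], [0, 0, 0]]}}

```text
t: 2.42
position: [0.4583, -0.0459, 0.205]
tcp_rot: [0.549, 3.093, -0.004]
force: [0.5, -0.6, -0.1]
grip_width: 0.0479
```

```bash
python3 go.py .481 -.111 .12
```

```text
t 2.4167 pos [ 0.4583 -0.0459  0.205 ] F [ 0.48 -0.64 -0.06] w 0.0479
shift mm (tool) [-43.7 -53.1  85.2] turn deg [-0.13  0.05 -0.39] shift in goal axes [-43.4 -53.6  85. ]
```

Emit:
{"fn": "arm_command", "kwargs": {"xyz": [[-22, -27, 0], [-21.5, -26.5, 0], [0, 0, 20], [0, 0, 20], [0, 0, 20], [0, 0, 20], [0, 0, 0], [0, 0, 0]], "dr": [[0, 0, 0], [0, 0, 0], [0, 0, 0], [0, 0, 0], [0, 0, 0], [0, 0, 0], [0, 0, 0], [0, 0, 0]]}}

```text
t: 3.08
position: [0.4789, -0.1055, 0.1247]
tcp_rot: [-0.539, -3.092, -0.001]
force: [-0.1, 0.1, 0.6]
grip_width: 0.0478
```

```bash
python3 go.py .481 -.111 .09; python3 - <<'E'
from h import *
for n in("top","side"):
    d=bot.get_image(n); f=d["frame"]
    c=f[150:290,270:450] if n=="top" else f[170:310,210:390]
    cv2.imwrite(f"pics/{n}2.png",cv2.resize(c[...,::-1],None,fx=4,fy=4,interpolation=cv2.INTER_CUBIC))
E
python3 go.py .481 -.111 .09
```

```text
t 3.0833 pos [ 0.4789 -0.1055  0.1247] F [-0.08  0.15  0.6 ] w 0.0478
shift mm (tool) [-3.9 -4.5 34.7] turn deg [ 0.02 -0.16 -0.02] shift in goal axes [-3.8 -4.5 34.7]
t 3.1833 pos [ 0.4806 -0.1062  0.127 ] F [-0.12  0.19  0.55] w 0.0476
shift mm (tool) [-1.9 -4.4 37.1] turn deg [ 0.02  0.14 -0.02] shift in goal axes [-2.  -4.4 37. ]
```

View pics/side2.png

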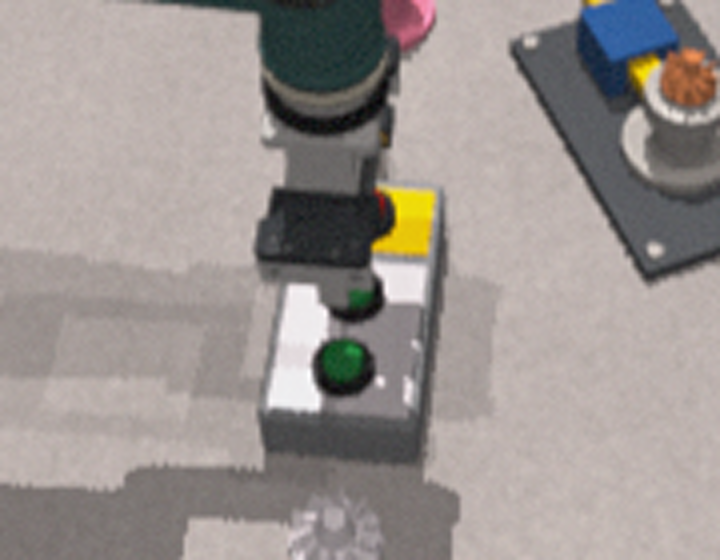

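View pics/top2.png

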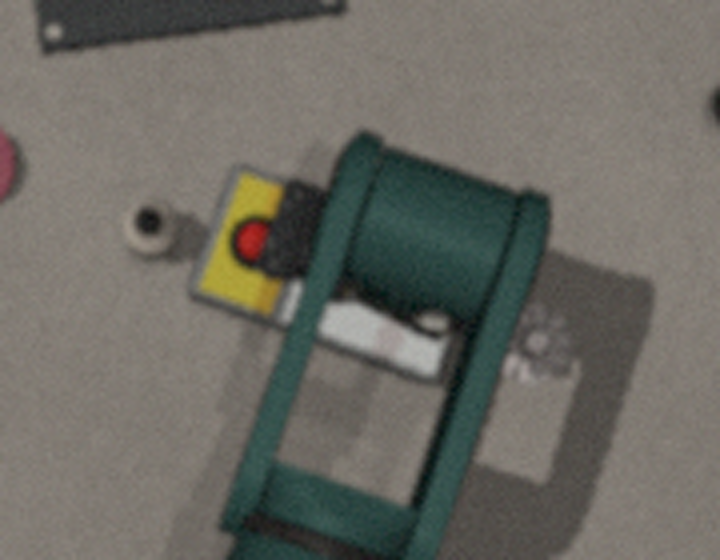

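The side view shows the near fingertip above the pair, drawn slightly up the box because it is still about 50 mm too high. The buttons show at about (345,362) and (360,297) in the crop, and the red one is clear. I'll correct a few millimetres in plane and descend.

Emit:
{"fn": "arm_command", "kwargs": {"xyz": [[-2.5, -4.5, 0], [0, 0, 15], [0, 0, 15], [0, 0, 8], [0, 0, 0], [0, 0, 0]], "dr": [[0, 0, 0], [0, 0, 0], [0, 0, 0], [0, 0, 0], [0, 0, 0], [0, 0, 0]]}}

```text
t: 3.68
position: [0.4808, -0.1116, 0.088]
tcp_rot: [0.54, 3.094, -0.0]
force: [0.1, -0.6, -0.1]
grip_width: 0.0474
```

```bash
python3 go.py .481 -.111 .076; python3 - <<'E'
from h import *
for i in range(2):
    d=bot.get_image("side"); print(np.round(bot.sense()["position"],4))
f=d["frame"]; c=f[170:310,210:390]; np.savez("side3.npz",P=cloud(d),f=f)
cv2.imwrite(f"pics/side3.png",cv2.resize(c[...,::-1],None,fx=4,fy=4,interpolation=cv2.INTER_CUBIC))
E
python3 go.py .481 -.111 .076
```

```text
t 3.6833 pos [ 0.4808 -0.1116  0.088 ] F [ 0.09 -0.65 -0.15] w 0.0474
shift mm (tool) [ 0.   0.6 12. ] turn deg [ 0.    0.02 -0.05] shift in goal axes [ 0.   0.6 12. ]
[ 0.4812 -0.1117  0.0885]
[ 0.4814 -0.1118  0.0887]
t 3.7833 pos [ 0.4814 -0.1118  0.0887] F [ 0.23 -0.08  0.12] w 0.0473
shift mm (tool) [ 0.7  0.6 12.7] turn deg [ 0.    0.12 -0.05] shift in goal axes [ 0.6  0.6 12.7]
```

View pics/side3.png

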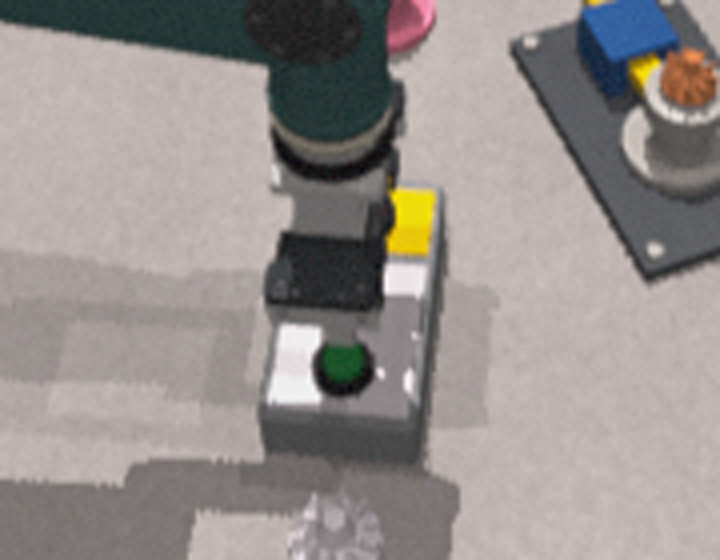

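The fingertip sits directly over the right green button, at about (343,340) against the cap at (343,362), still roughly 12 mm above it. Next is a light touch first.

Emit:
{"fn": "arm_command", "kwargs": {"xyz": [[0, 0, 8], [0, 0, 4], [0, 0, 2], [0, 0, 0], [0, 0, 0]], "dr": [[0, 0, 0], [0, 0, 0], [0, 0, 0], [0, 0, 0], [0, 0, 0]]}}

```text
t: 4.2
position: [0.481, -0.1116, 0.0737]
tcp_rot: [0.54, 3.094, -0.0]
force: [0.9, -1.1, 0.5]
grip_width: 0.0475
```

Emit:
{"fn": "arm_command", "kwargs": {"xyz": [[0, 0, 2], [0, 0, 0], [0, 0, 0]], "dr": [[0, 0, 0], [0, 0, 0], [0, 0, 0]]}}

```text
t: 4.45
position: [0.481, -0.1116, 0.0722]
tcp_rot: [0.54, 3.094, -0.0]
force: [0.5, -0.9, 5.3]
grip_width: 0.0476
```

```bash
python3 - <<'E'
from h import *
d=bot.get_image("side")
s=bot.sense();print(s["t"],np.round(s["position"],4),np.round(s["force"],2),np.round(s["torque"],3))
c=d["frame"][170:310,210:390]
cv2.imwrite(f"pics/side4.png",cv2.resize(c[...,::-1],None,fx=4,fy=4,interpolation=cv2.INTER_CUBIC))
E
```

```text
4.5 [ 0.4811 -0.1116  0.0722] [-0.37 -0.03  3.9 ] [-0.014 -0.024 -0.006]
```

View pics/side4.png

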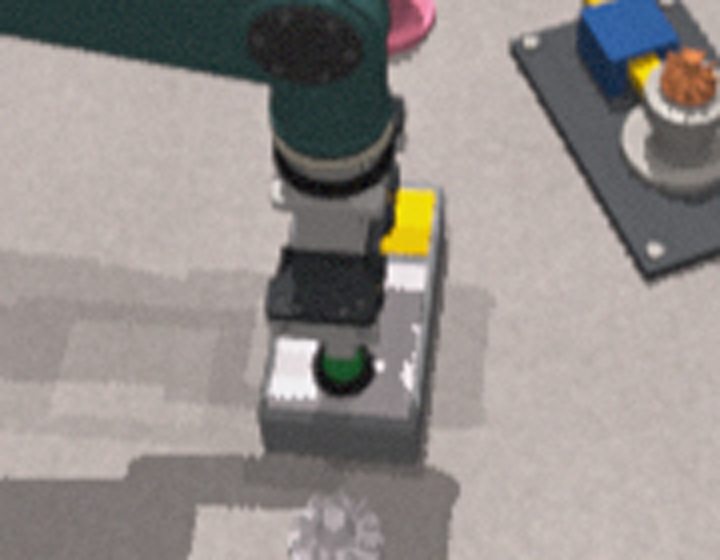

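The fingertip is on the cap centre at about (343,355). The force is 4–5 N with a near-zero moment, so both buttons are loaded evenly. I'll press on down.

Emit:
{"fn": "arm_command", "kwargs": {"xyz": [[0, 0, 2], [0, 0, 2], [0, 0, 2], [0, 0, 1], [0, 0, 0], [0, 0, 0]], "dr": [[0, 0, 0], [0, 0, 0], [0, 0, 0], [0, 0, 0], [0, 0, 0], [0, 0, 0]]}}

```text
t: 5.0
position: [0.4812, -0.1116, 0.0681]
tcp_rot: [0.539, 3.093, -0.001]
force: [-5.7, 0.7, 18.0]
grip_width: 0.0476
```

```bash
python3 - <<'E'
from h import *
d=bot.get_image("side")
s=bot.sense();print(s["t"],np.round(s["position"],4),np.round(s["force"],2),np.round(s["torque"],3))
E
```

```text
5.05 [ 0.4811 -0.1116  0.0681] [-5.75  1.47 17.91] [ 0.328  1.061 -0.046]
```

Both are on the hard stop (TCP 68 mm, 18 N, more than the 8 N needed). I'll hold.

Emit:
{"fn": "arm_command", "kwargs": {"xyz": [[0, 0, 0], [0, 0, 0], [0, 0, 0], [0, 0, 0], [0, 0, 0], [0, 0, 0], [0, 0, 0], [0, 0, 0], [0, 0, 0], [0, 0, 0]], "dr": [[0, 0, 0], [0, 0, 0], [0, 0, 0], [0, 0, 0], [0, 0, 0], [0, 0, 0], [0, 0, 0], [0, 0, 0], [0, 0, 0], [0, 0, 0]]}}

```text
t: 5.88
position: [0.4812, -0.1116, 0.0681]
tcp_rot: [0.54, 3.093, -0.001]
force: [-5.4, 2.7, 17.2]
grip_width: 0.0478
```

```bash
cat > look.py <<'E'
from h import *
import sys
n=sys.argv[1]
d=bot.get_image("side"); e=bot.get_image("top")
s=bot.sense();print(s["t"],np.round(s["position"],4),np.round(s["force"],2),np.round(s["torque"],3))
a=d["frame"][150:250,320:430]; b=e["frame"][95:175,260:370]
a=cv2.resize(a,(385,350),interpolation=cv2.INTER_CUBIC); b=cv2.resize(b,(385,280),interpolation=cv2.INTER_CUBIC); b=cv2.copyMakeBorder(b,0,70,0,0,0)
cv2.imwrite(f"pics/bolt{n}.png",np.hstack([a,b])[...,::-1])
E
python3 look.py 1
```

```text
5.9833 [ 0.4812 -0.1116  0.0681] [-4.51  1.63 17.88] [0.328 1.097 0.021]
```

View pics/bolt1.png

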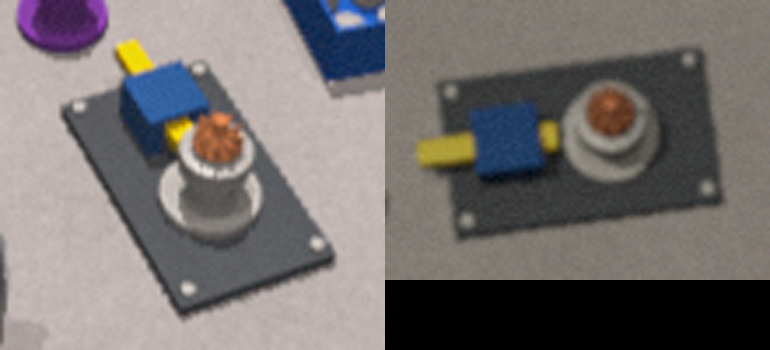

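The bolt is moving. Its nose shows at (550,135), about 15 mm out of the guide, and its tail reaches (418,152). I'll keep holding.

Emit:
{"fn": "arm_command", "kwargs": {"xyz": [[0, 0, 0], [0, 0, 0], [0, 0, 0], [0, 0, 0], [0, 0, 0], [0, 0, 0], [0, 0, 0], [0, 0, 0], [0, 0, 0], [0, 0, 0]], "dr": [[0, 0, 0], [0, 0, 0], [0, 0, 0], [0, 0, 0], [0, 0, 0], [0, 0, 0], [0, 0, 0], [0, 0, 0], [0, 0, 0], [0, 0, 0]]}}

```text
t: 6.82
position: [0.4812, -0.1116, 0.0681]
tcp_rot: [0.539, 3.093, -0.001]
force: [-5.6, 1.3, 17.5]
grip_width: 0.0472
```

Emit:
{"fn": "arm_command", "kwargs": {"xyz": [[0, 0, 0], [0, 0, 0], [0, 0, 0], [0, 0, 0], [0, 0, 0], [0, 0, 0], [0, 0, 0], [0, 0, 0], [0, 0, 0], [0, 0, 0]], "dr": [[0, 0, 0], [0, 0, 0], [0, 0, 0], [0, 0, 0], [0, 0, 0], [0, 0, 0], [0, 0, 0], [0, 0, 0], [0, 0, 0], [0, 0, 0]]}}

```text
t: 7.65
position: [0.4812, -0.1116, 0.0681]
tcp_rot: [0.539, 3.093, -0.001]
force: [-5.8, 1.9, 17.8]
grip_width: 0.0478
```

Emit:
{"fn": "arm_command", "kwargs": {"xyz": [[0, 0, 0], [0, 0, 0], [0, 0, 0], [0, 0, 0], [0, 0, 0], [0, 0, 0], [0, 0, 0], [0, 0, 0], [0, 0, 0], [0, 0, 0]], "dr": [[0, 0, 0], [0, 0, 0], [0, 0, 0], [0, 0, 0], [0, 0, 0], [0, 0, 0], [0, 0, 0], [0, 0, 0], [0, 0, 0], [0, 0, 0]]}}

```text
t: 8.48
position: [0.4811, -0.1116, 0.0681]
tcp_rot: [0.54, 3.093, -0.001]
force: [-4.9, 2.1, 18.8]
grip_width: 0.0476
```

```bash
python3 look.py 2
```

```text
8.5833 [ 0.4812 -0.1116  0.0681] [-5.03  1.52 17.44] [0.365 1.029 0.011]
```

View pics/bolt2.png

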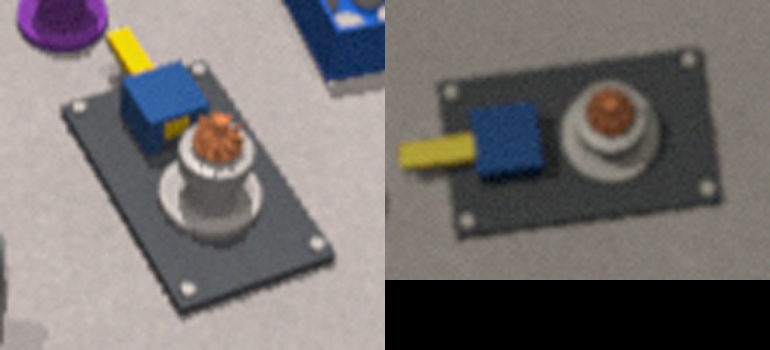

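The nose is now flush with the guide face at (177,127), and the tail has moved back to (400,155). I'll hold another half second, look once more, then let go.

Emit:
{"fn": "arm_command", "kwargs": {"xyz": [[0, 0, 0], [0, 0, 0], [0, 0, 0], [0, 0, 0], [0, 0, 0], [0, 0, 0]], "dr": [[0, 0, 0], [0, 0, 0], [0, 0, 0], [0, 0, 0], [0, 0, 0], [0, 0, 0]]}}

```text
t: 9.08
position: [0.4812, -0.1116, 0.0681]
tcp_rot: [0.539, 3.093, -0.001]
force: [-5.3, 1.3, 17.2]
grip_width: 0.0473
```

```bash
python3 look.py 3; python3 -c "
import cv2,numpy as np
a=cv2.imread('pics/bolt2.png');b=cv2.imread('pics/bolt3.png')
for i in (a,b):
    h=cv2.cvtColor(i[:280,385:],cv2.COLOR_BGR2HSV);m=(abs(h[...,0].astype(int)-27)<6)&(h[...,1]>130);x=np.nonzero(m)[1];print(m.sum(),np.percentile(x,[1,99]))
"
```

```text
9.1833 [ 0.4812 -0.1116  0.0681] [-6.15  0.57 17.97] [0.338 1.035 0.01 ]
2020 [16. 87.]
2009 [16. 87.]
```

The bolt is stationary and fully back. Releasing straight up.

Emit:
{"fn": "arm_command", "kwargs": {"xyz": [[0, 0, -4], [0, 0, -6], [0, 0, -10], [0, 0, -20], [0, 0, -25], [0, 0, -25], [0, 0, -25], [0, 0, -20], [0, 0, 0], [0, 0, 0]], "dr": [[0, 0, 0], [0, 0, 0], [0, 0, 0], [0, 0, 0], [0, 0, 0], [0, 0, 0], [0, 0, 0], [0, 0, 0], [0, 0, 0], [0, 0, 0]]}}

```text
t: 10.02
position: [0.4808, -0.1115, 0.1998]
tcp_rot: [0.54, 3.094, -0.0]
force: [0.7, -0.3, -0.9]
grip_width: 0.0474
```

Emit:
{"fn": "arm_command", "kwargs": {"xyz": [[20, 20, 0], [20, 20, 0], [20, 20, 0], [20, 20, 0], [20, 20, 0], [20, 20, 0], [20, 20, 0], [0, 0, 0], [0, 0, 0], [0, 0, 0]], "dr": [[0, 0, 0], [0, 0, 0], [0, 0, 0], [0, 0, 0], [0, 0, 0], [0, 0, 0], [0, 0, 0], [0, 0, 0], [0, 0, 0], [0, 0, 0]]}}

```text
t: 10.85
position: [0.3957, 0.0674, 0.1978]
tcp_rot: [-0.539, -3.092, 0.002]
force: [0.0, 0.0, -0.6]
grip_width: 0.0475
```

```bash
python3 look.py 4; python3 - <<'E'
from h import *
for n in("top","side"):
    d=bot.get_image(n); f=d["frame"]; P=cloud(d); cv2.imwrite(f"pics/{n}5.png",f[...,::-1])
    hsv=cv2.cvtColor(f,cv2.COLOR_RGB2HSV); m=(hsv[...,0]>45)&(hsv[...,0]<75)&(hsv[...,1]>120)&(hsv[...,2]>60)
    c,l,st,ce=cv2.connectedComponentsWithStats(m.astype(np.uint8))
    for i in range(1,c):
        if st[i,4]>25: print(n,st[i,4],ce[i].round(1),np.median(P[l==i],0).round(4))
s=bot.sense(); print(s["t"],np.round(s["force"],1),np.round(s["position"],3))
E
```

```text
10.95 [0.3962 0.0669 0.1984] [ 0.38  0.15 -0.22] [0.014 0.001 0.027]
top 69 [355.2 217.9] [ 0.4911 -0.0813  0.0753]
top 74 [373.8 224.7] [ 0.4702 -0.139   0.075 ]
side 70 [297.8 241.1] [ 0.4899 -0.0864  0.077 ]
side 81 [295.2 259.3] [ 0.47   -0.1419  0.0767]
11.05 [-0.5 -0.4 -0.4] [0.396 0.067 0.199]
```

View pics/side5.png

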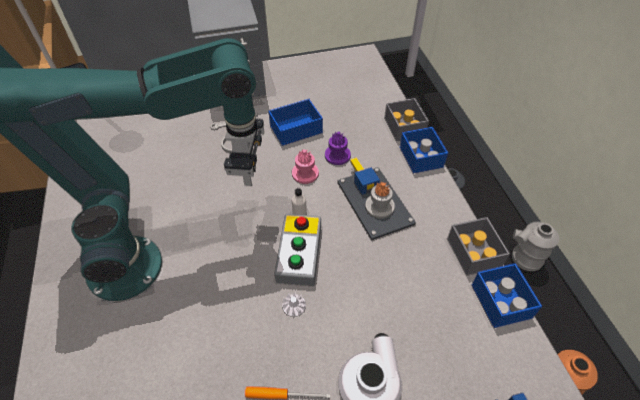

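View pics/bolt4.png

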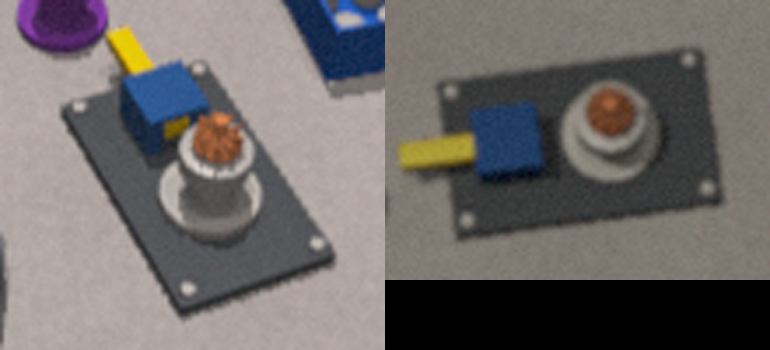

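The green buttons are up again at (298,241) and (295,259), the bolt is flush in its guide, the cartridge stands, and the gripper hangs clear in free air. Handing in.

```bash
python3 -c "
from plant import bot
print(bot.finish_job())"
```

```text
the job is handed in; nothing more can be done
None
```

The cartridge is unlocked and the job is handed in at about 11 s of the 32 s allowed; no verdict is reported back.

**What I did:** I found the two green buttons in both camera views and set the fingers 60 mm apart between centres. I pressed both straight down together and held them on their hard stop at about 18 N for roughly 4 s. Once the bolt was fully back I lifted off and moved clear.

**Last checks:**
- **Bolt:** its nose is flush with the blue guide, and its position was the same in two pictures about 0.6 s apart before I let go.
- **Buttons:** both green caps measure at 75–77 mm, the same as before pressing. The red one looks up and untouched, but I did not measure it again.
- **Cartridge and loose parts:** the cartridge is standing, and nothing appears to have moved. I judged this by eye from the pictures.
- **Robot:** contact force is about zero, with the gripper in free air at about 200 mm height.

**What disagreed:**
- **Button detections:** the detector's results for the individual buttons in the first picture were unreliable, so I used colour and depth instead.
- **Side force:** during the hold there was also a sideways force of about 5 N.

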